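Change the instep block on a shoe last

ROBOT

A 6-joint arm with a two-finger parallel gripper is mounted at the origin on the work surface. World frame = base frame: x ahead of the robot, y to its left, z up, the work surface at z = 0. Lengths are in m, angles in rad, forces in N, time in s.
With the tool pointing down it reaches from about 0.3 to 0.875 m from the base axis. Payload 6.4 kg.
Tool frame: the origin (TCP) lies between the finger pads; the fingertips stand 8 mm ahead of it and the grasp point (between the pads) lies 11 mm behind it; z points along the fingers, x is the direction in which the jaws open and shut, and the axes are right-handed (so a half turn about z gives the same grasp; the last joint's range is limited). The gripper opens to 85 mm and grips with 20 to 120 N. Pads are 22 mm wide; open, the fingers measure 114 mm over their backs; the gripper's body (76 mm by 85 mm) begins 54 mm behind the grasp point. The pads swing forward as they close: fully open they stand 13 mm farther back than shut.
Start: joints at [0.895, 0.181, 1.607, -0, 1.354, -0.206], TCP at [0.26, 0.513, 0.239] pointing down, gripper open.
Joint ranges: [-2.99, 2.99], [-0.89, 2.07], [0.3, 2.58], [-1.14, 4.28], [0, 2.63], [-3.12, 3.12]. Speed limits (rad/s): [2.57, 2.57, 3.01, 3.14, 3.14, 3.14].

INTERFACE

Orientations are given as a unit quaternion [w, x, y, z].
In Python, from bench import ctrl gives the robot as it stands.
- The arm moves only by the tool drive_tool, never from a script. Its argument "commands" is a list of rows, each an object of numbers: "gripper": the closure, from 0 (fully open) to 1 (shut); "dx", "dy", "dz": the shift along the tool's x, y, z in cm; "turn": the turn about the tool's z in degrees. A call has 1 to 20 rows; each row is the pose to reach, as a shift and turn from the pose commanded when the call began, along the tool's axes at that moment; what a row does not reach only later rows make up. A row lasts 1/8 s, in which the tool goes at most 62.5 mm and 10.7 degrees, less where a joint would pass 70% of its speed; a pose out of reach is approached as far as the arm can. A call with a gripper value outside its range is refused whole. The fingers move at their own pace and stop on an object; the grip force is fixed at half the most. Time passes only in rows, so rows that repeat a pose let the fingers close. It gives the time, the measured TCP pose, the force and the opening at its end, in the units of the state.
- ctrl.get_obs(): the state, without advancing time (a new reading comes with each control period).
- ctrl.camera(name): name is "side" or "top" or "wrist"; returns a dict with "image" (420x560x3 uint8, red, green, blue), "mtx" (3x3 intrinsics, pixels), "R" (3x3) and "t" (3): a world point X has camera coordinates R X + t. Camera axes: x right, y down, z forward; pixel columns grow to the right and rows downward; lengths in m; the calibration is good to about 2 mm. A picture is of the moment at which its call begins. There is no depth.
- ctrl.hand_in(): hands the job in, once; it reports no verdict.
The state is a dict: "time_s": time; "q": joint angles; "dq": joint speeds; "joint_efforts": joint torques, N m; "eef_pos": TCP position; "eef_rot": TCP orientation; "wrist_force": force on the tool from outside, world axes, zero at the start; "torque": the same for the moment, N m; "opening": opening from 0.0 (shut) to 1.0 (fully open).
Only numpy, scipy, OpenCV 4.12 (cv2) and the standard library are available. Lean on these libraries where they do the work, as an engineer would, in place of code of your own. Each camera call takes 0.05 s, during which the arm holds its last target.

TASK

The next customer has a high instep, so change the instep block on the last in the vise. Draw the low block off, up along its leaning rail until it lets go of the catch and comes free, and stand it on its base in the empty middle bay of the block tray; then slide the tallest block from the tray onto the rail and press it fully home on the ledge until it clicks. Set the blocks down rather than dropping them, and leave the middle-sized block and everything else on the bench where they are.

Things in the scene. Friction and masses are not known exactly. Their poses are not given: they have to be found in the camera images.
- block_low: low instep block, clicked on the last at the start: beech, 55 g, 44 mm wide with flat parallel sides; flat base 58 mm long; 38 mm high at the back, where its top is level for some 25 mm, then slopes to a 4 mm high front edge. Origin mid-base, x to the low front edge, z up. Back face leans back 15 degrees, with a T slot from base to top for the rail
- block_tall: tallest instep block, standing in one end bay of the tray: beech, 80 g, 44 mm wide with flat parallel sides; flat base 58 mm long; 56 mm high at the back, where its top is level for some 25 mm, then slopes to a 4 mm high front edge. Origin mid-base, x to the low front edge, z up. Back face leans back 15 degrees, with a T slot from base to top for the rail
- block_mid: middle instep block, in the other end bay, leave alone: beech, 67 g, 44 mm wide with flat parallel sides; flat base 58 mm long; 46 mm high at the back, where its top is level for some 25 mm, then slopes to a 4 mm high front edge. Origin mid-base, x to the low front edge, z up. Back face leans back 15 degrees, with a T slot from base to top for the rail
- seat (a point): middle of the level ledge (58 x 46 mm, 120 mm above the bench) in the instep of the wooden last held fast in the vise. A block is home with its origin and axes here: x to the toe, y across, z up. Behind it (x = -29 mm) the last's face leans back 15 degrees towards the heel, up to the cone top 38 mm above the ledge, 46 mm wide. Vise jaws end 23 mm below the ledge
- rail_tip (a point): tip of the steel T rail on that leaning face, 34 mm up it; axes as seat. Rail head 22 mm wide, tapered over its top 9 mm. Blocks slide on and off only along the face: off is (-0.26, 0, 0.97), up and heelwards, free after about 36 mm. About 1 mm play each way; 3 mm off still finds the tip
- catch (a point): middle of the catch: two sprung balls, one on each side of the rail, that snap into the block's slot. Drawing a block off takes about 14 N over the first 5 mm, then a few N; pushing one on takes 5 to 8 N from where the balls enter its slot, some 15 mm above home, and they snap it in over the last 5 mm, base on the ledge
- bay (a point): middle of the floor (5 mm above the bench) of the empty middle bay of the wooden block tray; x along the tray, z up. The fixed tray, 254 x 70 mm, has three bays in a row along x, 82 mm apart, each 77 mm (x) by 60 mm (y) inside; walls 7 mm above the floor. The blocks in it face its +x within 0.1 rad
- pot: clear plastic pot, 72 mm across, 50 mm high, open at the top; origin at the middle of its underside; to be left where it is
- hammer: hammer lying on the bench, 250 mm long, wooden handle; origin near the middle of its length, on the bench; to be left where it is
- screwdriver: screwdriver lying on the bench, 200 mm long, red handle; to be left where it is
- glue_brush: flat brush lying on the bench, 190 mm long, wooden handle; to be left where it is
- tack_tin: round tin, 78 mm across, 44 mm high; origin at the middle of its underside; to be left where it is
- iron_foot: dark cast-iron shoe form, 165 mm long, 60 mm wide, 59 mm high, lying sole up; to be left where it is
Things that resemble listed ones, but are neither listed nor needed, are in the scene too. Leave any red look-alike of the block_tall alone.

How it is judged:
On the way, in this order (a step that is already met when the one before it is completed fails the run):
1. the low block has been drawn off the last (distance between block_low and seat above 0.06 m), for 0.2 s.
2. the low block stands released on its base in the middle bay (x of block_low in the frame of bay between -0.016 and 0.016 m and y of block_low in the frame of bay between -0.014 and 0.014 m and z of block_low in the frame of bay below 0.004 m and angle between block_low's own z axis and vertical below 0.1 rad and contact force between the fingers and block_low below 0.3 N and linear speed of block_low below 0.02 m/s), for 0.2 s.
At the end, for the whole second after the job is handed in: Tallest block home on the last: within 4 mm of its seat sideways, base within 3 mm of the ledge, tilt under 0.07 rad. Low block on the floor of the middle bay: within 16 mm along, 14 mm across, 4 mm up, tilt under 0.1 rad. Both released, at rest (all of step 2 and horizontal distance between block_tall and seat below 0.004 m and z of block_tall in the frame of seat between -0.004 and 0.003 m and angle between block_tall's own z axis and vertical below 0.07 rad and contact force between the fingers and block_tall below 0.3 N and linear speed of block_tall below 0.02 m/s); the robot touches nothing.
It fails at once if the middle-sized block is moved by more than 20 mm (distance of block_mid from where it was at the start of the episode above 0.02 m).
It fails at once if another thing on the bench (pot, hammer, screwdriver, brush, tin, iron foot) is moved by more than 30 mm (distance of any of pot, hammer, screwdriver, glue_brush, tack_tin, iron_foot from where it was at the start of the episode above 0.03 m).
It fails at once if a block is dropped (falls at over 0.6 m/s, out of the fingers) ((linear speed of block_low above 0.6 m/s and contact force between the fingers and block_low below 0.3 N) or (linear speed of block_tall above 0.6 m/s and contact force between the fingers and block_tall below 0.3 N)).
It also fails if it takes over 51 s, if anything falls off the work surface, if the arm or the gripper's body presses on something with over 40 N, if the wrist force passes 120 N, or if a joint passes its speed limit or range.

## Working session

There is one attempt and no reset: what is moved stays moved. The work goes in short steps, Python scripts to look and compute and a tool call to move; the robot and the scene stay as the last step left them, time stands still between calls to the robot, and variables do not carry over. Pictures are saved under pics/ and viewed, and the job is handed in when it is done.

Besides the shell and the picture viewer there is one more tool, called after ">>>" as a command line: name --argument value ..., lists and objects as JSON in quotes. drive_tool: Moves the arm, as the interface text tells. Its arguments: {"type":"object","properties":{"commands":{"type":"array","items":{"type":"object","properties":{"gripper":{"type":"number"},"dx":{"type":"number"},"dy":{"type":"number"},"dz":{"type":"number"},"turn":{"type":"number"}}}}},"required":["commands"]}

```bash
ls; mkdir -p pics; cat > h.py <<'E'
import numpy as np, cv2, json
from bench import ctrl
def snap(name,fn):
    c=ctrl.camera(name); cv2.imwrite('pics/'+fn+'.png',c['image'][:,:,::-1])
    np.savez('pics/'+fn+'.npz',**c); return c
def load(fn): return np.load('pics/'+fn+'.npz')
def ray(c,u,v):
    d=np.linalg.inv(c['mtx'])@np.array([u,v,1.]); R=c['R']; o=-R.T@c['t']; d=R.T@d; return o,d/np.linalg.norm(d)
def onz(c,u,v,z):
    o,d=ray(c,u,v); return o+d*(z-o[2])/d[2]
def proj(c,X):
    p=c['mtx']@(c['R']@np.array(X)+c['t']); return p[:2]/p[2]
def tri(c1,p1,c2,p2):
    o1,d1=ray(c1,*p1);o2,d2=ray(c2,*p2)
    A=np.stack([d1,-d2],1); s=np.linalg.lstsq(A,o2-o1,rcond=None)[0]
    a=o1+s[0]*d1;b=o2+s[1]*d2; return (a+b)/2, np.linalg.norm(a-b)
E
python3 - <<'E'
from h import *
print(ctrl.get_obs())
for n in ['side','top','wrist']:
    c=snap(n,n+'0'); print(n,c['mtx'].tolist(),(-c['R'].T@c['t']).round(3),c['R'].round(3).tolist())
E
```

```text
pics
{'time_s': 0.0, 'q': array([ 8.94726346e-01,  1.81533973e-01,  1.60801458e+00, -2.41725834e-05,
        1.35379042e+00, -2.06344285e-01]), 'dq': array([-1.86355107e-03, -1.17101033e-03, -8.95498969e-04, -4.61905251e-05,
        5.15095274e-04,  2.76987991e-04]), 'joint_efforts': array([-1.34432357e-03, -4.44874012e+01, -3.51330793e+01, -4.18462560e-04,
        9.08444548e-03, -1.98010372e-05]), 'eef_pos': array([0.25993744, 0.5122857 , 0.23838493]), 'eef_rot': array([ 3.05743485e-04,  8.52242906e-01,  5.23145551e-01, -8.17966357e-04]), 'wrist_force': array([-0.03496011,  0.31336252, -0.1469708 ]), 'torque': array([ 0.04837059,  0.05453734, -0.0420536 ]), 'opening': 0.9988061427517395}
side [[451.10537542010104, 0.0, 283.1701756471561], [0.0, 451.10537542010104, 212.58952781112836], [0.0, 0.0, 1.0]] [ 0.134 -0.635  0.887] [[0.886, -0.463, -0.006], [-0.32, -0.602, -0.731], [0.335, 0.65, -0.682]]
top [[484.6044298110951, 0.0, 281.2095153573478], [0.0, 484.6044298110951, 222.0880040159332], [0.0, 0.0, 1.0]] [0.253 0.056 1.484] [[0.013, -1.0, -0.018], [-0.982, -0.01, -0.189], [0.189, 0.02, -0.982]]
wrist [[308.45427879554774, 0.0, 279.2956147235515], [0.0, 308.45427879554774, 208.8559614904592], [0.0, 0.0, 1.0]] [0.19  0.548 0.374] [[0.452, 0.892, -0.001], [0.848, -0.43, 0.309], [0.275, -0.141, -0.951]]
```

View pics/side0.png

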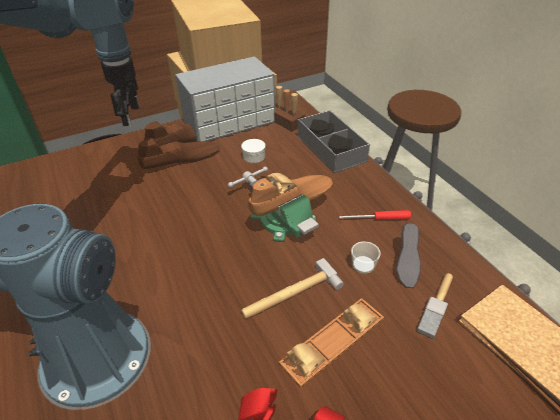

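View pics/top0.png

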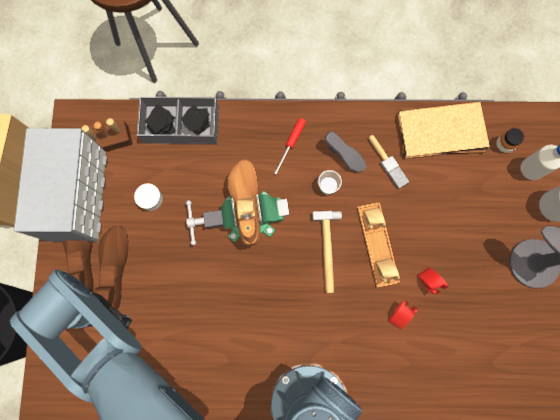

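View pics/wrist0.png

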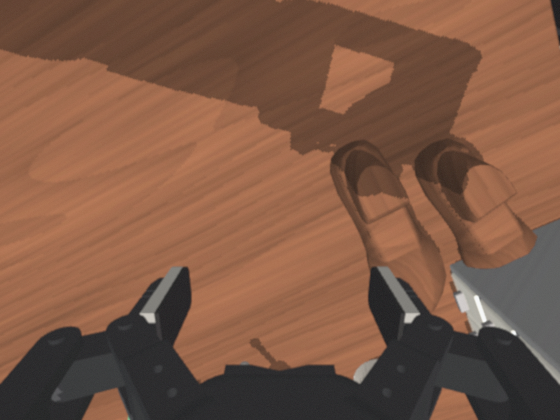

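```bash
python3 - <<'E'
from h import *
t=cv2.imread('pics/top0.png');s=cv2.imread('pics/side0.png')
def crop(im,x0,y0,w,h,k,fn):
    cv2.imwrite('pics/'+fn+'.png',cv2.resize(im[y0:y0+h,x0:x0+w],None,fx=k,fy=k,interpolation=cv2.INTER_CUBIC))
crop(t,180,150,120,100,6,'ct_last');crop(t,345,190,110,150,4,'ct_tray')
crop(s,225,150,130,100,6,'cs_last');crop(s,230,290,160,130,5,'cs_tray')
E
```

```text
(no output)
```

View pics/ct_last.png

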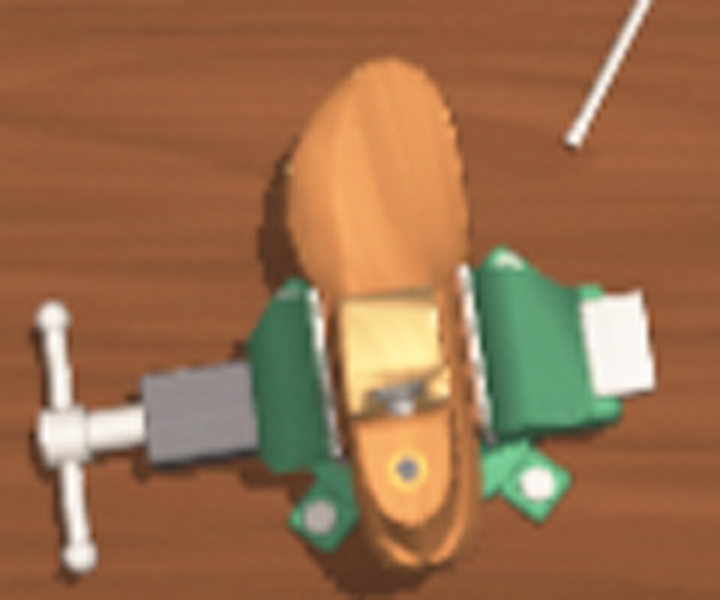

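View pics/ct_tray.png

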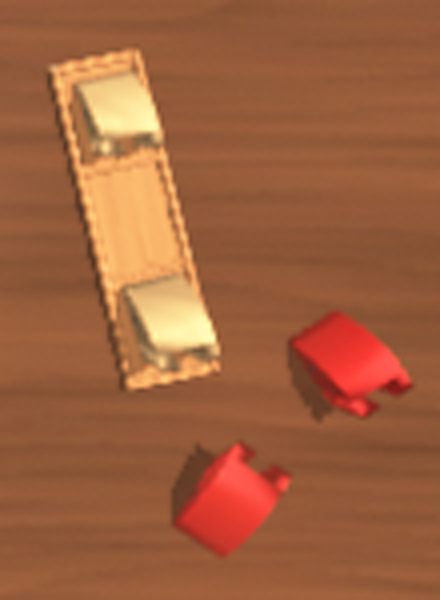

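View pics/cs_last.png

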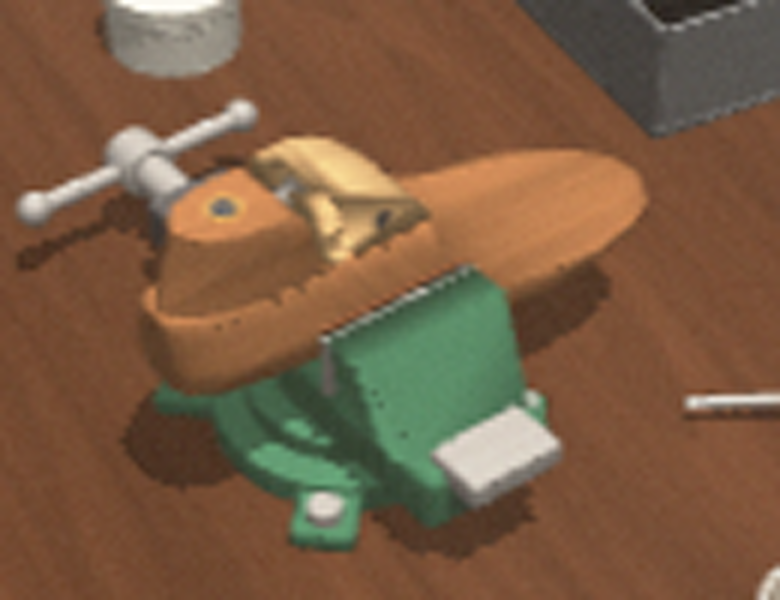

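View pics/cs_tray.png

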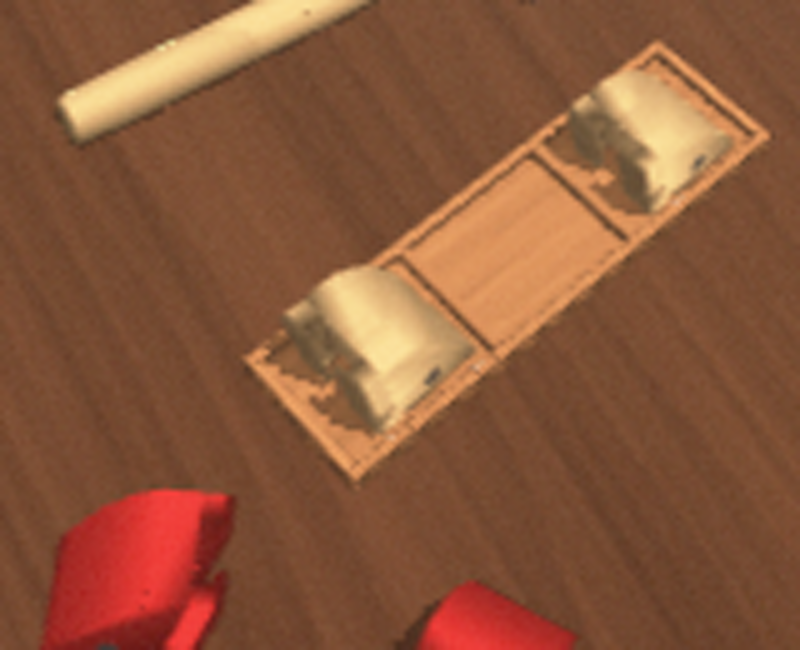

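```bash
python3 - <<'E'
from h import *
t=load('top0');s=load('side0')
f=lambda p,k,x0,y0:((p[0]+.5)/k-.5+x0,(p[1]+.5)/k-.5+y0)
print('tray')
T=[(48,68),(140,50),(220,370),(125,388)]
S=[(770,133),(352,482),(245,358),(658,40)]
P=np.array([onz(t,*f(p,4,345,190),.012) for p in T]);print(P.round(4))
Q=np.array([onz(s,*f(p,5,230,290),.012) for p in S]);print(Q.round(4))
for A in (P,):
    d=(A[0]+A[1]-A[2]-A[3])/2;print(np.linalg.norm(d),np.degrees(np.arctan2(d[1],d[0])),A.mean(0))
print(Q.mean(0), [np.degrees(np.arctan2(*(Q[a]-Q[b])[[1,0]])) for a,b in((0,1),(3,2))])
# top-back corners of blocks
print('heights: near left-back, far left-back corner')
print('near', tri(t,f((143,362),4,345,190),s,f((365,395),5,230,290)))
for nm,a,b in (('near bL',(140,358),(288,312)),('near bR',(216,350),(352,365)),('far bL',(97,148),(575,100)),('far bR',(160,140),(630,155))):
    print(nm,tri(t,f(a,4,345,190),s,f(b,5,230,290)))
print('last')
Z={'bL':(350,415),'bR':(450,403),'fR':(436,293),'fL':(342,300)}
for k,z in (('bL',.158),('bR',.158),('fR',.124),('fL',.124)): print(k,onz(t,*f(Z[k],6,180,150),z).round(4))
print('bL tri',tri(t,f((350,412),6,180,150),s,f((255,158),6,225,150)))
print('fR tri',tri(t,f((436,293),6,180,150),s,f((428,215),6,225,150)))
E
```

```text
tray
[[ 0.5879 -0.1469  0.012 ]
 [ 0.6029 -0.2184  0.012 ]
 [ 0.3562 -0.2722  0.012 ]
 [ 0.3419 -0.2007  0.012 ]]
[[ 0.6054 -0.2153  0.012 ]
 [ 0.3565 -0.2709  0.012 ]
 [ 0.3431 -0.2027  0.012 ]
 [ 0.59   -0.1487  0.012 ]]
0.252136729963302 12.321106266246751 [ 0.47222523 -0.20956253  0.012     ]
[ 0.47376012 -0.20938238  0.012     ] [np.float64(12.598085643786249), np.float64(12.329257732564125)]
heights: near left-back, far left-back corner
near (array([ 0.37559342, -0.22421753, -0.01749715]), np.float64(0.024979869823377947))
near bL (array([ 0.36179204, -0.20705931,  0.04092444]), np.float64(0.001052894056099271))
near bR (array([ 0.36502123, -0.25563206,  0.07393748]), np.float64(0.0024825230956642824))
far bL (array([ 0.5193929 , -0.17805861,  0.04772296]), np.float64(0.0018417096429455388))
far bR (array([ 0.5205143 , -0.2213001 ,  0.06286406]), np.float64(0.0036384739207733063))
last
bL [0.5168 0.2048 0.158 ]
bR [0.523  0.1583 0.158 ]
fR [0.5839 0.1689 0.124 ]
fL [0.58   0.2142 0.124 ]
bL tri (array([0.51944969, 0.20476844, 0.1563828 ]), np.float64(0.0018236718166027698))
fR tri (array([0.58492335, 0.16838107, 0.12539109]), np.float64(0.00281297562551436))
```

Candidates for block_tall: the near-bay beech block (top 388,270), the far-bay beech block (373,217), and two red look-alikes (432,281) and (403,314), which are excluded. In both crops the near-bay block is larger and taller than the far one, so I choose it. The block on the last at (245,206) is block_low. Next I move the wrist camera over the last to measure it.

>>> drive_tool --commands '[{"dx": -4,"dy": 10,"dz": -1,"turn": -9,"gripper": 0},{"dx": -8,"dy": 20,"dz": -2,"turn": -18,"gripper": 0},{"dx": -16.7,"dy": 39.6,"dz": -2,"turn": -36,"gripper": 0},{"dx": -16.7,"dy": 39.6,"dz": -2,"turn": -36,"gripper": 0},{"dx": -16.7,"dy": 39.6,"dz": -2,"turn": -36,"gripper": 0},{"dx": -16.7,"dy": 39.6,"dz": -2,"turn": -36,"gripper": 0},{"dx": -16.7,"dy": 39.6,"dz": -2,"turn": -36,"gripper": 0},{"dx": -16.7,"dy": 39.6,"dz": -2,"turn": -36,"gripper": 0},{"dx": -16.7,"dy": 39.6,"dz": -2,"turn": -36,"gripper": 0},{"dx": -16.7,"dy": 39.6,"dz": -2,"turn": -36,"gripper": 0}]'

```text
time_s: 1.4
eef_pos: [0.5369, 0.1857, 0.2591]
eef_rot: [-0.0, 0.648, 0.761, -0.0]
wrist_force: [0.0, 0.2, -0.3]
opening: 1.0
```

```bash
python3 - <<'E'
from h import *
print(ctrl.get_obs())
snap('wrist','w1')
E
```

```text
{'time_s': 1.4, 'q': array([ 1.23995367e-01,  1.49379118e-01,  1.60246652e+00,  2.43891641e-04,
        1.39041571e+00, -1.60705556e+00]), 'dq': array([ 0.00860853, -0.003139  ,  0.00096197, -0.00318491, -0.0011014 ,
       -0.00117914]), 'joint_efforts': array([-6.68347590e-01, -4.31008995e+01, -3.57223213e+01, -3.23994958e-02,
       -9.88820888e-03,  5.24659423e-03]), 'eef_pos': array([0.5368573 , 0.18569768, 0.2590758 ]), 'eef_rot': array([-3.14284927e-04,  6.48256747e-01,  7.61421738e-01, -1.65534796e-04]), 'wrist_force': array([ 0.04418829,  0.22041191, -0.34892108]), 'torque': array([-0.04172415, -0.01628663, -0.01282432]), 'opening': 1.0000931847623393}
```

View pics/w1.png

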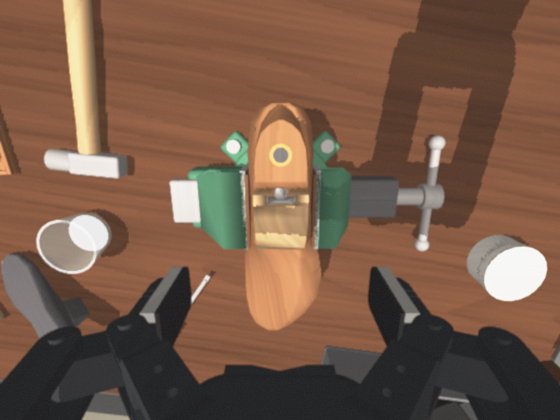

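```bash
python3 - <<'E'
from h import *
im=cv2.imread('pics/w1.png')
cv2.imwrite('pics/w1c.png',cv2.resize(im[160:260,225:345],None,fx=6,fy=6,interpolation=cv2.INTER_CUBIC))
E
```

```text
(no output)
```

View pics/w1c.png

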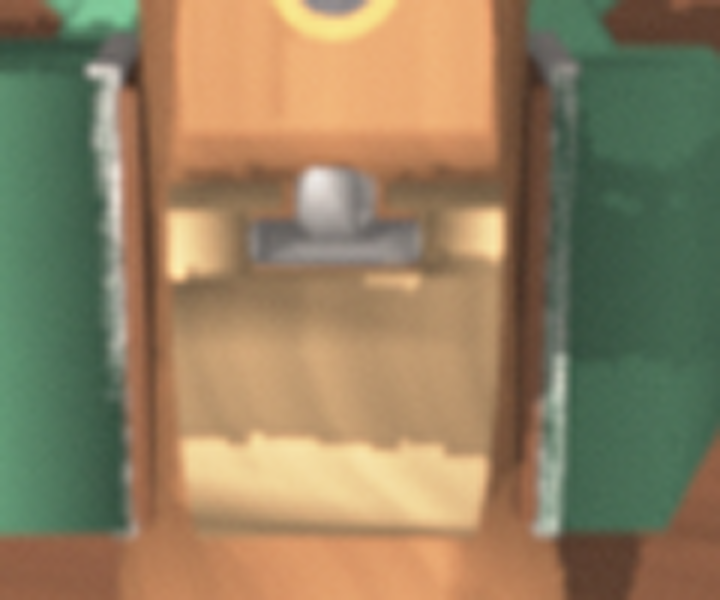

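```bash
python3 - <<'E'
from h import *
w=load('w1')
f=lambda x,y:((x+.5)/6-.5+225,(y+.5)/6-.5+160)
def show(n,x,y,z): p=onz(w,*f(x,y),z); print(n,p.round(4)); return p
bl=show('backL',166,208,.158);br=show('backR',506,207,.158)
fl=show('frontL',196,530,.124);fr=show('frontR',480,528,.124)
cl=show('conefrontL',178,137,.158);cr=show('coneR',497,135,.158)
a=(fl+fr)/2;b=(bl+br)/2
an=lambda d:np.degrees(np.arctan2(d[1],d[0]))
print('widths',np.linalg.norm(bl-br),np.linalg.norm(fl-fr))
print('yaw long',an(a-b),'across',an(bl-br)+90,an(fl-fr)+90, an(cl-cr)+90, 'cone->front',an(a-(cl+cr)/2))
for y in (8.5,9.5):
  u=np.array([np.cos(np.radians(y)),np.sin(np.radians(y)),0]);print('seat',a-.029*u,'cone mid dist',(a-(cl+cr)/2)@u)
print(show('rail',337,243,.153))
E
```

```text
backL [0.5264 0.1623 0.158 ]
backR [0.5191 0.2067 0.158 ]
frontL [0.5883 0.1727 0.124 ]
frontR [0.5807 0.2175 0.124 ]
conefrontL [0.5166 0.1626 0.158 ]
coneR [0.5097 0.2037 0.158 ]
widths 0.04494405236987286 0.04547666787262524
yaw long 9.721620847883642 across 9.363904804666703 9.621262287197297 9.559038790151973 cone->front 9.508557256937113
seat [0.55578298 0.19078615 0.124     ] cone mid dist 0.07226944664287209
seat [0.55586216 0.19028624 0.124     ] cone mid dist 0.07228064373864569
rail [0.529  0.1857 0.153 ]
[0.52900122 0.18568325 0.153     ]
```

The wrist view shows block_low centred at pixel (281,215), between the cone and the toe. Its yaw is 9.5° and the seat is at about (0.555, 0.190). Next I descend and grip it.

>>> drive_tool --commands '[{"dx": 0.13,"dy": 0.2,"dz": 6,"turn": -0.3,"gripper": 0},{"dx": 0.13,"dy": 0.2,"dz": 10,"turn": -0.3,"gripper": 0},{"dx": 0.13,"dy": 0.2,"dz": 12.1,"turn": -0.3,"gripper": 0},{"dx": 0.13,"dy": 0.2,"dz": 12.1,"turn": -0.3,"gripper": 0},{"dx": 0.13,"dy": 0.2,"dz": 12.1,"turn": -0.3,"gripper": 0.3},{"dx": 0.13,"dy": 0.2,"dz": 12.1,"turn": -0.3,"gripper": 0.3}]'

```text
time_s: 2.2
eef_pos: [0.5405, 0.1866, 0.14]
eef_rot: [0.001, 0.647, 0.763, 0.001]
wrist_force: [0.5, -0.4, 1.0]
opening: 0.701
```

```bash
python3 - <<'E'
from h import *
print(ctrl.get_obs()['eef_pos'])
snap('side','s2');snap('wrist','w2')
im=cv2.imread('pics/s2.png');cv2.imwrite('pics/s2c.png',cv2.resize(im[100:250,200:360],None,fx=5,fy=4,interpolation=cv2.INTER_CUBIC))
E
```

```text
[0.54049952 0.18657747 0.13998125]
```

View pics/s2c.png

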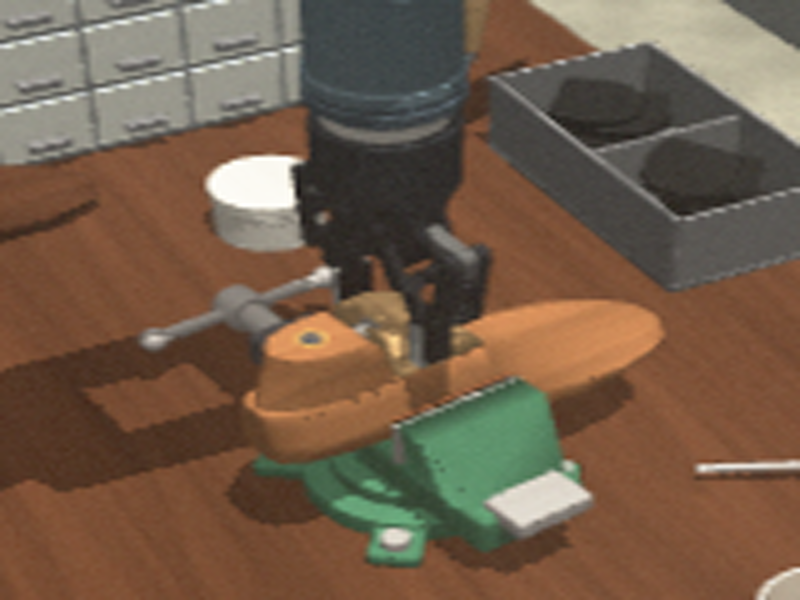

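View pics/w2.png

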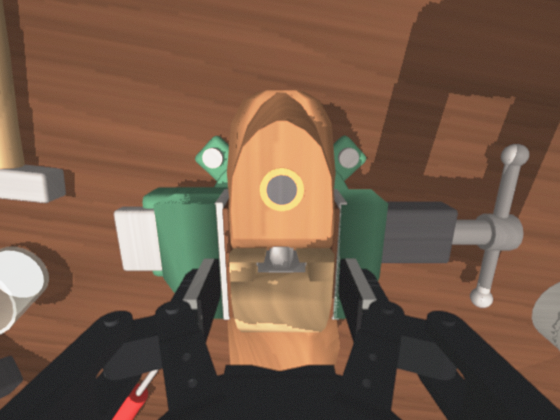

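The side and wrist views show the fingers straddling the block evenly (block x 230–333, pads at about 222 and 343 px) and clear of the last. Next I close the gripper.

>>> drive_tool --commands '[{"dy": -0.2,"gripper": 0.3},{"dy": -0.2,"dz": 0.0,"gripper": 0.5},{"dy": -0.2,"gripper": 0.9},{"dy": -0.2,"gripper": 0.9},{"dy": -0.2,"gripper": 0.9}]'

```text
invalid input at $.commands[0]: expected keys gripper, dx, dy, dz, turn
```

```bash
python3 - <<'E'
from h import *
o=ctrl.get_obs();print(o['eef_pos'],o['eef_rot'],o['wrist_force'],o['torque'],o['opening'])
snap('wrist','w3')
E
```

```text
[0.54027357 0.18634739 0.13958416] [7.38675768e-04 6.46849056e-01 7.62617259e-01 8.17989123e-04] [0.90145716 0.3804953  0.254835  ] [-0.03411887 -0.02184244 -0.07441808] 0.6966941759939018
```

View pics/w3.png

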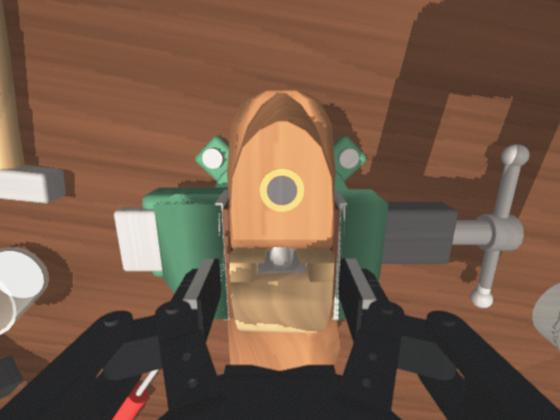

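All keys are required in every row, so I'm resending with them.

>>> drive_tool --commands '[{"dx": 0,"dy": -0.2,"dz": 0,"turn": 0,"gripper": 0.3},{"dx": 0,"dy": -0.2,"dz": 0,"turn": 0,"gripper": 0.5},{"dx": 0,"dy": -0.2,"dz": 0,"turn": 0,"gripper": 0.9},{"dx": 0,"dy": -0.2,"dz": 0,"turn": 0,"gripper": 0.9},{"dx": 0,"dy": -0.2,"dz": 0,"turn": 0,"gripper": 0.9}]'

```text
time_s: 2.98
eef_pos: [0.5377, 0.1858, 0.1387]
eef_rot: [0.0, 0.647, 0.763, 0.0]
wrist_force: [-2.0, 0.3, 5.9]
opening: 0.505
```

```bash
python3 - <<'E'
from h import *
o=ctrl.get_obs();print(o['eef_pos'],o['eef_rot'],o['wrist_force'],o['torque'],o['opening'])
snap('wrist','w3')
E
```

```text
[0.53774226 0.18582341 0.13867054] [1.16214607e-04 6.46900693e-01 7.62574239e-01 9.88075590e-05] [-2.042899    0.30335964  5.85094327] [-0.05907665  0.29389786  0.01033568] 0.504542585176464
```

View pics/w3.png

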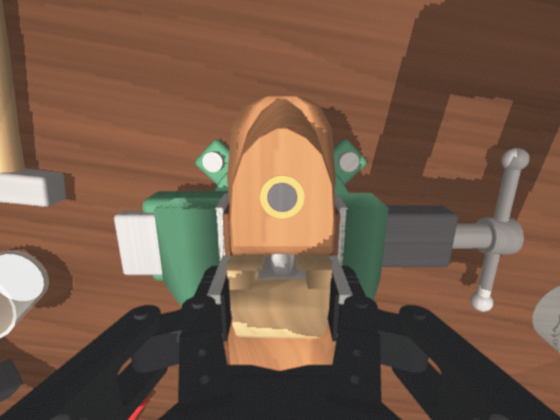

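The jaws hold the block: opening 0.505 is about 43 mm, with near-zero side force. The pads sit at (218,300) and (343,300) px. Next I draw it off along the rail.

>>> drive_tool --commands '[{"dx": 0,"dy": -0.08,"dz": -0.29,"turn": 0,"gripper": 0.9},{"dx": 0,"dy": -0.16,"dz": -0.58,"turn": 0,"gripper": 0.9},{"dx": 0,"dy": -0.26,"dz": -0.97,"turn": 0,"gripper": 0.9},{"dx": 0,"dy": -0.39,"dz": -1.45,"turn": 0,"gripper": 0.9},{"dx": 0,"dy": -0.52,"dz": -1.94,"turn": 0,"gripper": 0.9},{"dx": 0,"dy": -0.65,"dz": -2.42,"turn": 0,"gripper": 0.9},{"dx": 0,"dy": -0.78,"dz": -2.9,"turn": 0,"gripper": 0.9},{"dx": 0,"dy": -0.91,"dz": -3.4,"turn": 0,"gripper": 0.9},{"dx": 0,"dy": -1.04,"dz": -3.9,"turn": 0,"gripper": 0.9},{"dx": 0,"dy": -1.3,"dz": -4.85,"turn": 0,"gripper": 0.9},{"dx": 0,"dy": -1.3,"dz": -6.5,"turn": 0,"gripper": 0.9},{"dx": 0,"dy": -1.3,"dz": -8.5,"turn": 0,"gripper": 0.9},{"dx": 0,"dy": -1.3,"dz": -8.5,"turn": 0,"gripper": 0.9}]'

```text
time_s: 4.65
eef_pos: [0.5263, 0.1839, 0.226]
eef_rot: [0.002, 0.647, 0.763, 0.002]
wrist_force: [-0.3, 0.7, -0.6]
opening: 0.504
```

```bash
python3 - <<'E'
from h import *
o=ctrl.get_obs();print(o['eef_pos'],o['eef_rot'],o['wrist_force'],o['torque'],o['opening'])
snap('wrist','w4');snap('side','s4')
im=cv2.imread('pics/s4.png');cv2.imwrite('pics/s4c.png',cv2.resize(im[80:230,200:360],None,fx=5,fy=4,interpolation=cv2.INTER_CUBIC))
E
```

```text
[0.52628231 0.18391735 0.22603709] [0.00168398 0.64686958 0.76259668 0.00179236] [-0.28161535  0.72902574 -0.63318897] [-0.02097616 -0.00479935 -0.00167632] 0.5041515319750594
```

View pics/w4.png

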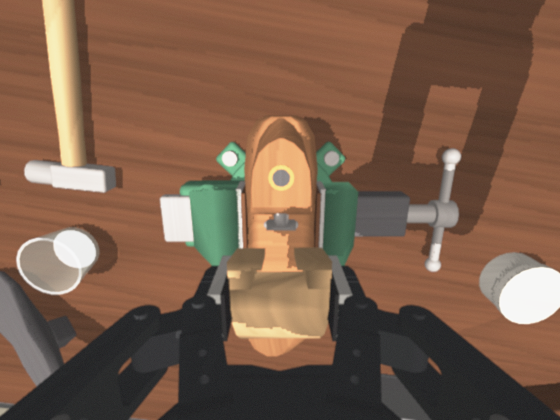

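View pics/s4c.png

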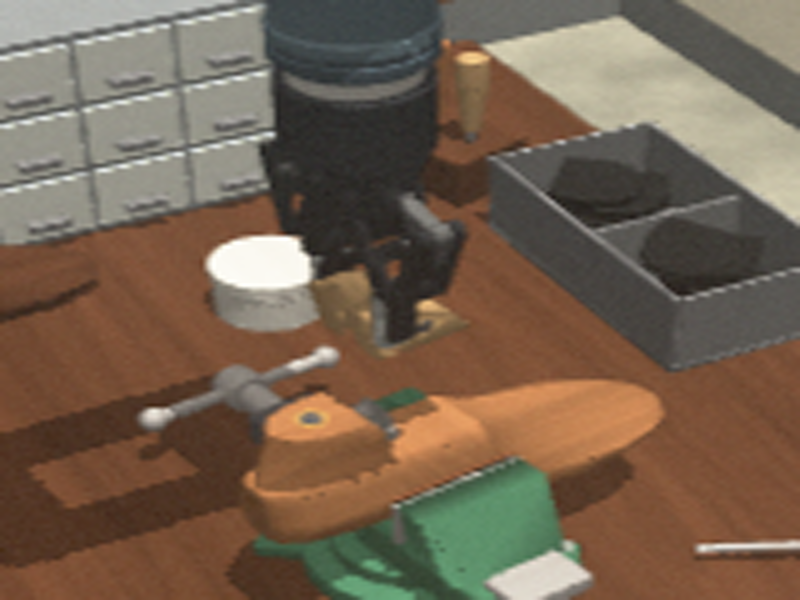

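The low block is free, level and held. The rail is bare at (281,224). Next I carry it to hover short of the tray and view the bay.

>>> drive_tool --commands '[{"dx": -4,"dy": -2,"dz": -1,"turn": -1,"gripper": 0.9},{"dx": -9,"dy": -4.5,"dz": -1,"turn": -2,"gripper": 0.9},{"dx": -15,"dy": -7.5,"dz": -1,"turn": -3,"gripper": 0.9},{"dx": -20,"dy": -10,"dz": -1,"turn": -3,"gripper": 0.9},{"dx": -25,"dy": -12.5,"dz": -1,"turn": -3,"gripper": 0.9},{"dx": -30,"dy": -15,"dz": -1,"turn": -3,"gripper": 0.9},{"dx": -35,"dy": -17.5,"dz": -1,"turn": -3,"gripper": 0.9},{"dx": -37.8,"dy": -19,"dz": -1,"turn": -3,"gripper": 0.9},{"dx": -37.8,"dy": -19,"dz": -1,"turn": -3,"gripper": 0.9},{"dx": -37.8,"dy": -19,"dz": -1,"turn": -3,"gripper": 0.9}]'

```text
time_s: 6.0
eef_pos: [0.3987, -0.2195, 0.2326]
eef_rot: [-0.001, 0.627, 0.779, 0.0]
wrist_force: [-0.2, 0.2, -1.0]
opening: 0.505
```

```bash
python3 - <<'E'
from h import *
o=ctrl.get_obs();print(o['eef_pos'],o['eef_rot'],o['wrist_force'],o['torque'],o['opening'])
snap('wrist','w5');snap('top','t5')
im=cv2.imread('pics/w5.png')
cv2.imwrite('pics/w5c.png',cv2.resize(im[:360,150:420],None,fx=2,fy=1.6))
E
```

```text
[ 0.39873016 -0.21947359  0.23261681] [-7.50133160e-04  6.26850428e-01  7.79139206e-01  2.77825790e-04] [-0.239493    0.19422127 -0.95590095] [ 0.02207893  0.00033562 -0.00612042] 0.505122196305075
```

View pics/w5.png

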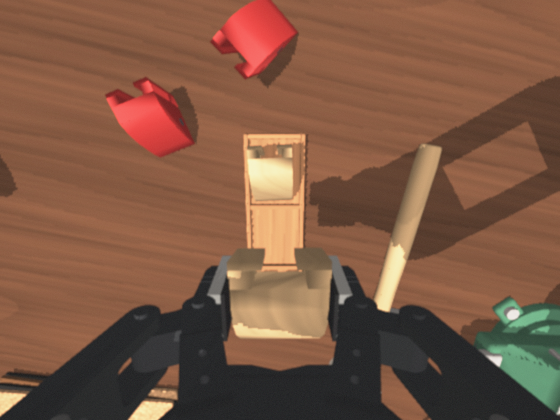

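View pics/t5.png

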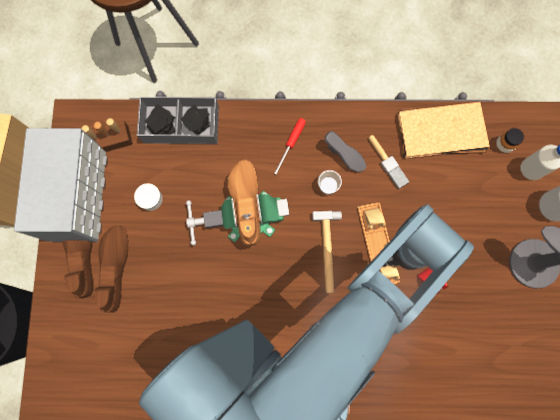

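```bash
python3 - <<'E'
from h import *
im=cv2.imread('pics/w5.png')
cv2.imwrite('pics/w5c.png',cv2.resize(im[125:275,230:320],None,fx=8,fy=4,interpolation=cv2.INTER_CUBIC))
cv2.imwrite('pics/w5d.png',cv2.resize(im[240:350,210:350],None,fx=5,fy=5,interpolation=cv2.INTER_CUBIC))
E
```

```text
(no output)
```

View pics/w5c.png

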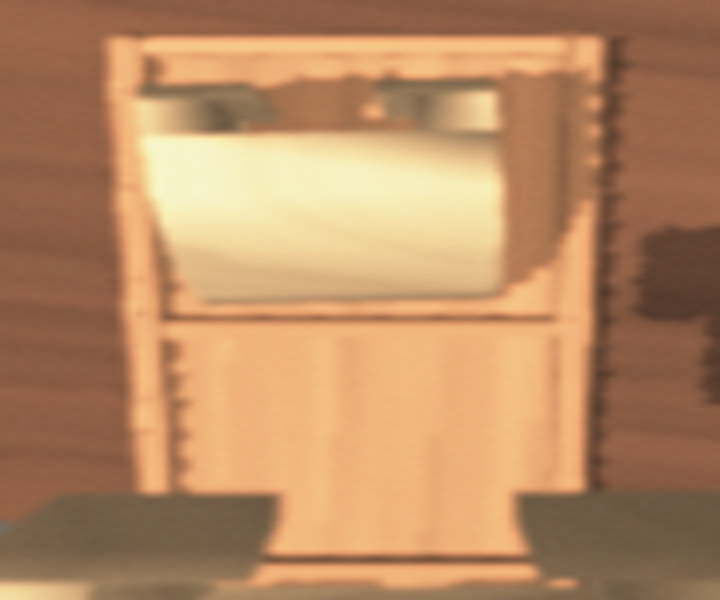

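View pics/w5d.png

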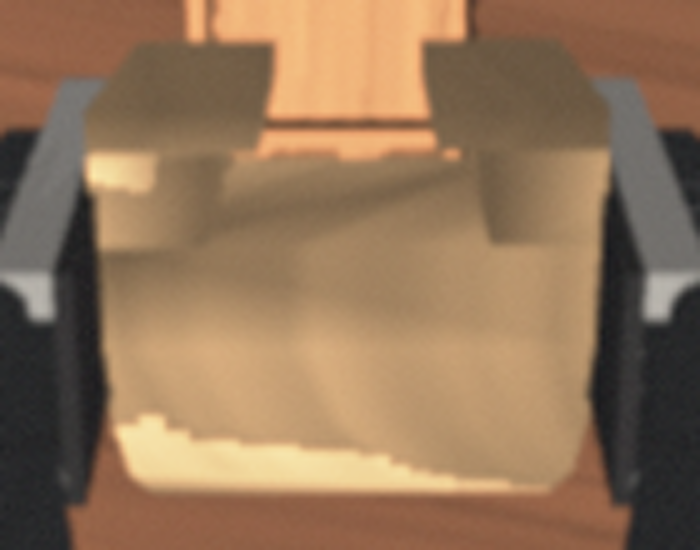

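```bash
python3 - <<'E'
from h import *
from scipy.optimize import brentq
w=load('w5'); tcp=np.array([.39873,-.21947,.23262])
f=lambda x,y:((x+.5)/8-.5+230,(y+.5)/4-.5+125)
g=lambda x,y:((x+.5)/5-.5+210,(y+.5)/5-.5+240)
an=lambda d:np.degrees(np.arctan2(d[1],d[0]))
q=lambda x,y,z=.012:onz(w,*f(x,y),z)
L=q(105,38);R=q(607,38);L2=q(136,470);R2=q(586,470)
print('near end',L,R,np.linalg.norm(L-R),'yaw',an(R-L)-90,an(L2-L),an(R2-R),'w far',np.linalg.norm(L2-R2))
d1=(q(165,311)+q(560,311))/2; d2=q(395,566)
u=np.array([np.cos(np.radians(12.4)),np.sin(np.radians(12.4)),0]);v=np.array([-u[1],u[0],0])
m=(L+R)/2
print('centre est from end',m+.127*u,'div1 rel',(d1-m)@u,'(86)','div2 rel',(d2-m)@u,'(168)')
print('from dividers',(d1+d2)/2, 'lat mid', ((L+R+L2+R2)/4))
h=brentq(lambda z:np.linalg.norm(q(140,131,z)-q(501,131,z))-.044,0,.2);print('near block top height above floor',h-.005)
# held block
for z in (tcp[2]-.0187+.004,tcp[2]-.0187):
  p=onz(w,*g(348,491),z);print('front edge fwd',(p-tcp)@u,(p-tcp)@v)
p=(onz(w,*g(89,150),tcp[2]+.0193)+onz(w,*g(608,150),tcp[2]+.0193))/2;print('back top',(p-tcp)@u,(p-tcp)@v)
print('width held',np.linalg.norm(onz(w,*g(89,150),tcp[2]+.0193)-onz(w,*g(608,150),tcp[2]+.0193)))
E
```

```text
near end [ 0.35733067 -0.27026968  0.012     ] [ 0.34220714 -0.20136929  0.012     ] 0.07054066187407486 yaw 12.38000511241357 12.393736068419473 12.464208705123193 w far 0.07070349871799332
centre est from end [ 0.47380629 -0.2085481   0.012     ] div1 rel 0.08014156545917221 (86) div2 rel 0.16610481545879188 (168)
from dividers [ 0.46938382 -0.20648745  0.012     ] lat mid [ 0.4143835  -0.22157878  0.012     ]
near block top height above floor 0.06117765652787079
front edge fwd 0.050174310758195236 -0.00010579876694266086
front edge fwd 0.053617110585306986 -9.914654989134325e-05
back top -0.014120717056205519 -0.0001014057950868601
width held 0.0437995378180674
```

The wrist view agrees with the top and side views: bay centre about (0.473, -0.2086), yaw 12.4°. From its apparent width, the near block's top is about 61 mm above the floor (tall = 56, mid = 46), so it is confirmed as block_tall. Next I move over the bay and partway down.

>>> drive_tool --commands '[{"dx": -0.5,"dy": 5.5,"dz": 0,"turn": 0,"gripper": 0.9},{"dx": -0.5,"dy": 5.5,"dz": 4,"turn": 0,"gripper": 0.9},{"dx": -0.5,"dy": 5.5,"dz": 9,"turn": 0,"gripper": 0.9},{"dx": -0.5,"dy": 5.5,"dz": 14,"turn": 0,"gripper": 0.9},{"dx": -0.5,"dy": 5.5,"dz": 18,"turn": 0,"gripper": 0.9},{"dx": -0.5,"dy": 5.5,"dz": 18,"turn": 0,"gripper": 0.9},{"dx": -0.5,"dy": 5.5,"dz": 18,"turn": 0,"gripper": 0.9}]'

```text
time_s: 6.98
eef_pos: [0.4549, -0.2133, 0.0547]
eef_rot: [0.001, 0.626, 0.78, 0.0]
wrist_force: [0.2, 0.7, 0.1]
opening: 0.501
```

```bash
python3 - <<'E'
from h import *
o=ctrl.get_obs();print(o['eef_pos'],o['eef_rot'],o['wrist_force'],o['torque'],o['opening'])
snap('wrist','w6');snap('side','s6')
im=cv2.imread('pics/s6.png');cv2.imwrite('pics/s6c.png',cv2.resize(im[270:400,250:410],None,fx=5,fy=4.5,interpolation=cv2.INTER_CUBIC))
E
```

```text
[ 0.45485454 -0.21332253  0.05471659] [8.84847069e-04 6.26258963e-01 7.79614602e-01 3.05429084e-05] [0.2348164  0.73143914 0.12552201] [-0.00468823  0.01955418 -0.01408719] 0.5011823044277739
```

View pics/s6c.png

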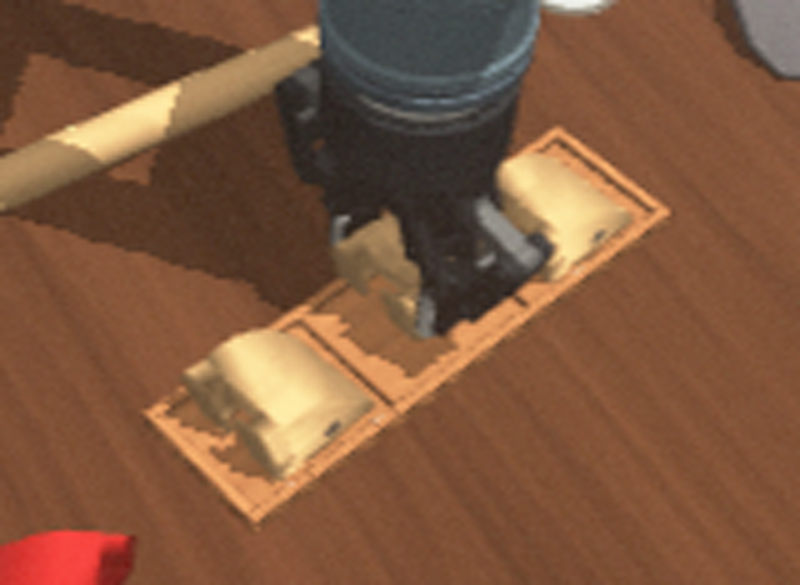

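View pics/w6.png

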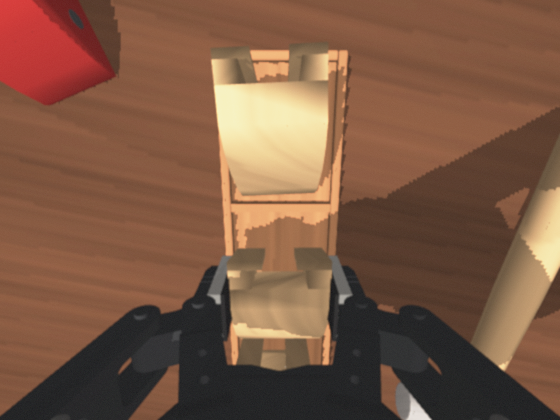

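The side and wrist views show the block level and centred over the middle bay (tray edges at about 230 and 335 px, block 230–332). Next I lower it.

>>> drive_tool --commands '[{"dx": 0,"dy": -0.1,"dz": 1,"turn": 0,"gripper": 0.9},{"dx": 0,"dy": -0.1,"dz": 2,"turn": 0,"gripper": 0.9},{"dx": 0,"dy": -0.1,"dz": 2.6,"turn": 0,"gripper": 0.9},{"dx": 0,"dy": -0.1,"dz": 2.9,"turn": 0,"gripper": 0.9},{"dx": 0,"dy": -0.1,"dz": 2.9,"turn": 0,"gripper": 0.9}]'

```text
time_s: 7.7
eef_pos: [0.4527, -0.2135, 0.0241]
eef_rot: [-0.0, 0.627, 0.779, 0.0]
wrist_force: [1.0, -0.3, -1.0]
opening: 0.506
```

>>> drive_tool --commands '[{"dx": 0,"dy": 0,"dz": 0.1,"turn": 0,"gripper": 0.9},{"dx": 0,"dy": 0,"dz": 0.1,"turn": 0,"gripper": 0.9}]'

```text
time_s: 7.95
eef_pos: [0.4529, -0.2137, 0.0237]
eef_rot: [0.0, 0.627, 0.779, -0.0]
wrist_force: [-0.8, 0.3, 4.1]
opening: 0.508
```

The 4 N contact force says the block is on the floor. Next I release it and back off upward.

>>> drive_tool --commands '[{"dx": 0,"dy": 0,"dz": 0.05,"turn": 0,"gripper": 0.4},{"dx": 0,"dy": 0,"dz": 0,"turn": 0,"gripper": 0.3},{"dx": 0,"dy": 0,"dz": 0,"turn": 0,"gripper": 0.3},{"dx": 0,"dy": 0,"dz": -1,"turn": 0,"gripper": 0.3},{"dx": 0,"dy": 0,"dz": -3,"turn": 0,"gripper": 0.3},{"dx": 0,"dy": 0,"dz": -8,"turn": 0,"gripper": 0.2},{"dx": 0,"dy": -6,"dz": -13,"turn": 0,"gripper": 0},{"dx": 0,"dy": -8.2,"dz": -16,"turn": 0,"gripper": 0},{"dx": 0,"dy": -8.2,"dz": -16,"turn": 0,"gripper": 0},{"dx": 0,"dy": -8.2,"dz": -16,"turn": 0,"gripper": 0}]'

```text
time_s: 9.2
eef_pos: [0.3728, -0.2311, 0.1835]
eef_rot: [0.0, 0.627, 0.779, 0.0]
wrist_force: [0.2, -1.0, -0.6]
opening: 1.001
```

```bash
python3 - <<'E'
from h import *
o=ctrl.get_obs();print(o['eef_pos'],o['eef_rot'],o['wrist_force'],o['torque'],o['opening'])
snap('wrist','w7');snap('side','s7')
im=cv2.imread('pics/w7.png');cv2.imwrite('pics/w7c.png',cv2.resize(im[150:420,200:360],None,fx=5,fy=2.2,interpolation=cv2.INTER_CUBIC))
E
```

```text
[ 0.37276307 -0.23111934  0.18353425] [4.75747212e-04 6.26937169e-01 7.79069675e-01 4.49106410e-05] [ 0.17421012 -1.0230855  -0.61664783] [0.04474928 0.03886661 0.04991839] 1.0009753508322883
```

View pics/w7.png

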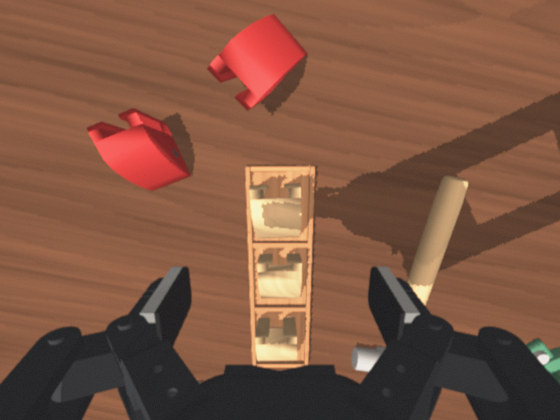

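```bash
python3 - <<'E'
from h import *
im=cv2.imread('pics/w7.png');cv2.imwrite('pics/w7c.png',cv2.resize(im[160:250,235:325],None,fx=6.6,fy=6.6,interpolation=cv2.INTER_CUBIC))
cv2.imwrite('pics/w7d.png',cv2.resize(im[235:315,235:325],None,fx=6.6,fy=6.6,interpolation=cv2.INTER_CUBIC))
E
```

```text
(no output)
```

View pics/w7c.png

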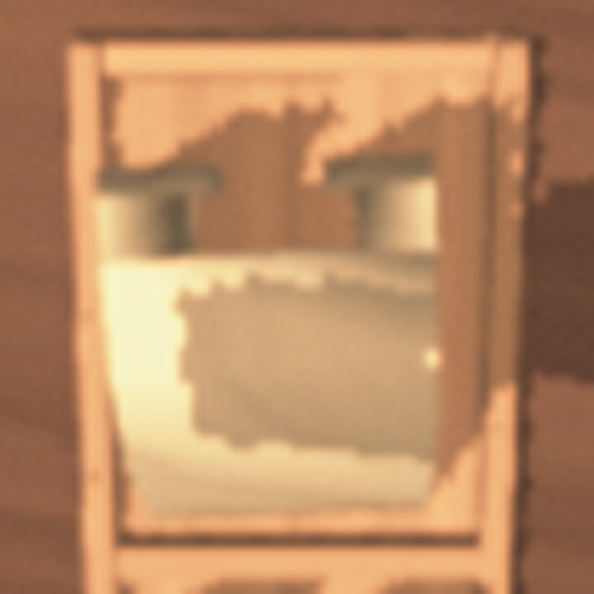

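View pics/w7d.png

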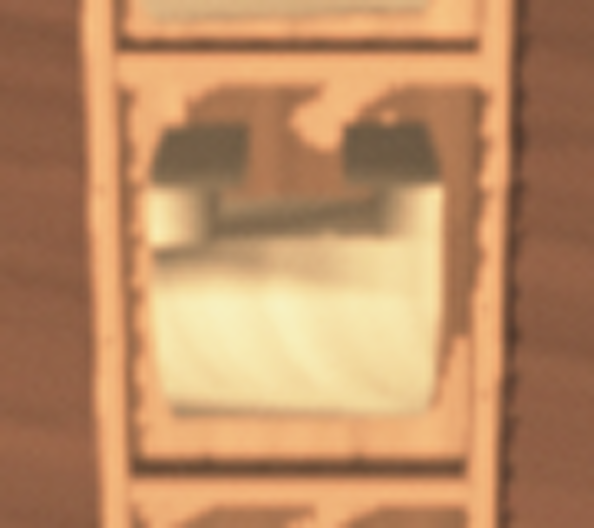

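```bash
python3 - <<'E'
from h import *
w=load('w7'); k=6.6
f=lambda x,y,y0=160:((x+.5)/k-.5+235,(y+.5)/k-.5+y0)
an=lambda d:np.degrees(np.arctan2(d[1],d[0]))
bl=onz(w,*f(98,194),.061);br=onz(w,*f(438,190),.061)
fl=onz(w,*f(143,515),.009);fr=onz(w,*f(430,508),.009)
print(np.linalg.norm(bl-br),np.linalg.norm(fl-fr),'yaw',an(br-bl)-90,an(fr-fl)-90,an(fl+fr-bl-br))
b=(bl+br)/2;a=(fl+fr)/2;print('back',b,'front',a,'len (77?)',np.linalg.norm((a-b)[:2]),'expected',.029+.029+.015)
yaw=np.radians(an(a-b));u=np.array([np.cos(yaw),np.sin(yaw),0])
print('origin est from front',a-.029*u,'from back',b+.044*u)
# low block
a=(onz(w,*f(172,410,235),.009)+onz(w,*f(425,412,235),.009))/2; b=(onz(w,*f(147,187,235),.043)+onz(w,*f(443,187,235),.043))/2
u=np.array([np.cos(np.radians(12.4)),np.sin(np.radians(12.4)),0])
bay=np.array([.473,-.2086,0]);v=np.array([-u[1],u[0],0])
for n,p in(('f',a-.029*u),('b',b+.039*u)): print('low',n,(p-bay)@u,(p-bay)@v)
E
```

```text
0.0443205487245098 0.04735390814319241 yaw 13.06950977214052 13.891375142992558 14.153696362674177
back [ 0.36085049 -0.23747924  0.061     ] front [ 0.42641945 -0.22094411  0.009     ] len (77?) 0.06762174057997093 expected 0.07300000000000001
origin est from front [ 0.3982998 -0.2280353  0.009    ] from back [ 0.40351479 -0.22672019  0.061     ]
low f -0.0016499881556062668 -5.264468203737703e-05
low b 0.004128706284496582 -0.0006387328121141479
```

The close crops show the low block squarely in the middle bay, about 1 mm from centre. block_tall sits in the near bay, back edge (262,189) and front edge (278,238), at yaw about 13.8°. I'll grip it at the same offset and height as the low block, so the recorded home pose can be reused.

>>> drive_tool --commands '[{"dx": -0.3,"dy": 0.64,"dz": 4,"turn": -1.4,"gripper": 0},{"dx": -0.3,"dy": 0.64,"dz": 9,"turn": -1.4,"gripper": 0},{"dx": -0.3,"dy": 0.64,"dz": 13,"turn": -1.4,"gripper": 0},{"dx": -0.3,"dy": 0.64,"dz": 15.5,"turn": -1.4,"gripper": 0},{"dx": -0.3,"dy": 0.64,"dz": 15.9,"turn": -1.4,"gripper": 0.2},{"dx": -0.3,"dy": 0.64,"dz": 15.9,"turn": -1.4,"gripper": 0.3}]'

```text
time_s: 10.05
eef_pos: [0.3797, -0.2323, 0.024]
eef_rot: [-0.001, 0.617, 0.787, 0.0]
wrist_force: [-0.0, -0.1, 0.1]
opening: 0.703
```

```bash
python3 - <<'E'
from h import *
o=ctrl.get_obs();print(o['eef_pos'],o['eef_rot'],o['wrist_force'],o['torque'],o['opening'])
snap('wrist','w8')
E
```

```text
[ 0.37966278 -0.23232159  0.02403463] [-6.06513298e-04  6.16944838e-01  7.87006153e-01  1.19647981e-04] [-0.04635539 -0.1451058   0.10220151] [ 0.03204719 -0.04613372  0.03672786] 0.7028281827575773
```

View pics/w8.png

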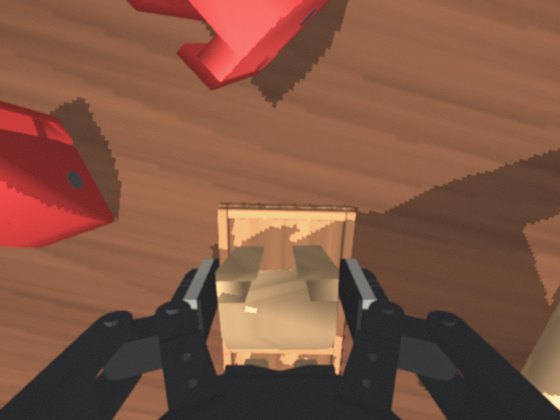

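```bash
python3 - <<'E'
from h import *
im=cv2.imread('pics/w8.png');cv2.imwrite('pics/w8c.png',cv2.resize(im[240:370,205:355],None,fx=5,fy=4.6,interpolation=cv2.INTER_CUBIC))
E
```

```text
(no output)
```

View pics/w8c.png

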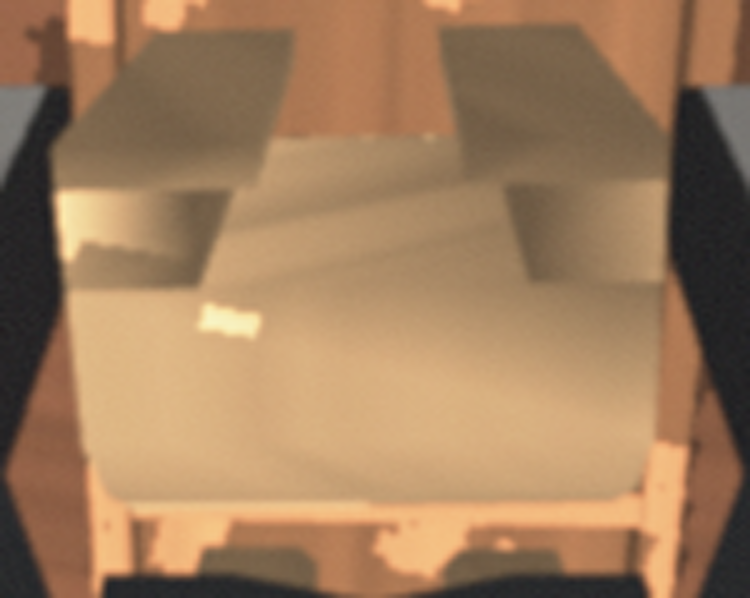

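```bash
python3 - <<'E'
from h import *
def rel(w,tcp,yaw,px,z):
    u=np.array([np.cos(yaw),np.sin(yaw),0]);v=np.array([-u[1],u[0],0]);p=onz(w,*px,z)-tcp;return (p@u*1000).round(1),(p@v*1000).round(1)
w=load('w5');t=np.array([.39873,-.21947,.23262]);y=np.radians(12.4);g=lambda x,y:((x+.5)/5-.5+210,(y+.5)/5-.5+240)
for p in((135,43),(273,43),(424,43),(560,43)): print('low base back',rel(w,t,y,g(*p),t[2]-.0187))
for p in((89,150),(608,150)):print('low top back',rel(w,t,y,g(*p),t[2]+.0193))
w=load('w8');t=np.array([.37966,-.23232,.02403]);y=2*np.arctan2(.787006,.616945)-np.pi/2;print(np.degrees(y));g=lambda x,y:((x+.5)/5-.5+205,(y+.5)/4.6-.5+240)
for p in((155,33),(295,30),(440,28),(578,26)): print('tall base back',rel(w,t,y,g(*p),.005))
for p in((57,190),(665,182)):print('tall top back',rel(w,t,y,g(*p),.061))
E
```

```text
low base back (np.float64(-6.1), np.float64(-23.4))
low base back (np.float64(-6.1), np.float64(-8.3))
low base back (np.float64(-6.1), np.float64(8.2))
low base back (np.float64(-6.0), np.float64(23.1))
low top back (np.float64(-14.2), np.float64(-22.0))
low top back (np.float64(-14.1), np.float64(21.8))
13.813213421088419
tall base back (np.float64(-6.7), np.float64(-24.0))
tall base back (np.float64(-7.1), np.float64(-8.7))
tall base back (np.float64(-7.4), np.float64(7.2))
tall base back (np.float64(-7.6), np.float64(22.3))
tall top back (np.float64(-19.4), np.float64(-23.1))
tall top back (np.float64(-20.1), np.float64(20.9))
```

The back edges show block_tall within about 1 mm and 1° of the wanted grip. I apply that correction and close.

>>> drive_tool --commands '[{"dx": -0.08,"dy": -0.1,"dz": 0,"turn": -1,"gripper": 0.3},{"dx": -0.08,"dy": -0.1,"dz": 0,"turn": -1,"gripper": 0.4},{"dx": -0.08,"dy": -0.1,"dz": 0,"turn": -1,"gripper": 0.9},{"dx": -0.08,"dy": -0.1,"dz": 0,"turn": -1,"gripper": 0.9},{"dx": -0.08,"dy": -0.1,"dz": 0,"turn": -1,"gripper": 0.9},{"dx": -0.08,"dy": -0.1,"dz": 0,"turn": -1,"gripper": 0.9}]'

```text
time_s: 10.85
eef_pos: [0.3791, -0.2341, 0.0252]
eef_rot: [0.001, 0.61, 0.792, -0.0]
wrist_force: [-1.2, 1.3, 5.5]
opening: 0.509
```

```bash
python3 - <<'E'
from h import *
o=ctrl.get_obs();print(o['eef_pos'],o['eef_rot'],o['wrist_force'],o['torque'],o['opening'])
snap('wrist','w9')
im=cv2.imread('pics/w9.png');cv2.imwrite('pics/w9c.png',cv2.resize(im[240:370,205:355],None,fx=5,fy=4.6,interpolation=cv2.INTER_CUBIC))
E
```

```text
[ 0.37914789 -0.23414991  0.02516043] [ 6.05469304e-04  6.10258834e-01  7.92201848e-01 -1.42719822e-04] [-1.15671101  1.29699749  5.47748563] [0.16251588 0.23177909 0.0266609 ] 0.5090247104381899
```

View pics/w9c.png

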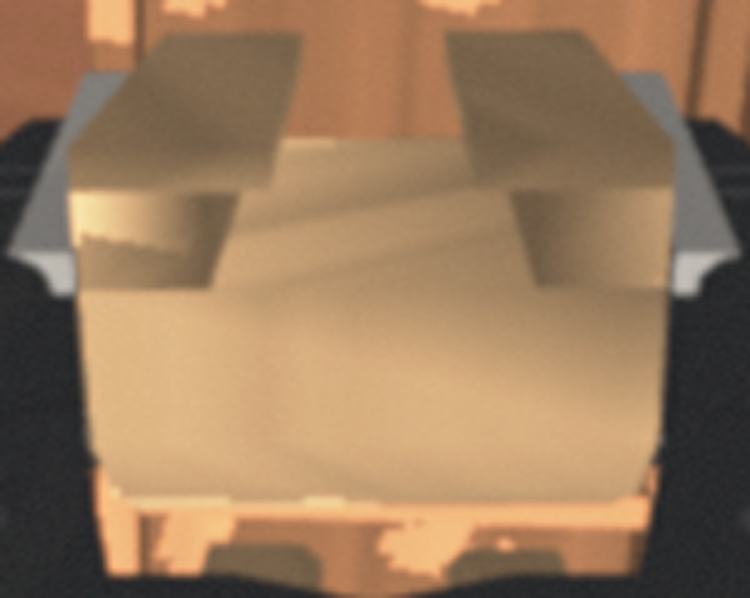

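block_tall is gripped (opening 0.509), and its back edges match the low block's held geometry. Next I lift it and carry it over the last.

>>> drive_tool --commands '[{"dx": 0,"dy": 0,"dz": -1,"turn": 0,"gripper": 0.9},{"dx": 0,"dy": 0,"dz": -4,"turn": 0,"gripper": 0.9},{"dx": 0,"dy": 0,"dz": -9,"turn": 0,"gripper": 0.9},{"dx": 0,"dy": 0,"dz": -14,"turn": 0,"gripper": 0.9},{"dx": 2,"dy": 1.4,"dz": -18,"turn": 1,"gripper": 0.9},{"dx": 6,"dy": 4.2,"dz": -21,"turn": 2,"gripper": 0.9},{"dx": 11,"dy": 7.4,"dz": -21,"turn": 3,"gripper": 0.9},{"dx": 16,"dy": 10.8,"dz": -21,"turn": 4,"gripper": 0.9},{"dx": 21,"dy": 14.1,"dz": -21,"turn": 5.4,"gripper": 0.9},{"dx": 26,"dy": 17.5,"dz": -21,"turn": 5.4,"gripper": 0.9},{"dx": 30,"dy": 20.2,"dz": -21,"turn": 5.4,"gripper": 0.9},{"dx": 34,"dy": 22.9,"dz": -21,"turn": 5.4,"gripper": 0.9},{"dx": 36.7,"dy": 24.6,"dz": -21,"turn": 5.4,"gripper": 0.9},{"dx": 36.7,"dy": 24.6,"dz": -21,"turn": 5.4,"gripper": 0.9},{"dx": 36.7,"dy": 24.6,"dz": -21,"turn": 5.4,"gripper": 0.9},{"dx": 36.7,"dy": 24.6,"dz": -21,"turn": 5.4,"gripper": 0.9}]'

```text
time_s: 12.9
eef_pos: [0.5228, 0.1829, 0.2345]
eef_rot: [0.0, 0.647, 0.762, -0.0]
wrist_force: [-0.3, 0.4, -0.8]
opening: 0.509
```

```bash
python3 - <<'E'
from h import *
o=ctrl.get_obs();print(o['eef_pos'],o['eef_rot'],o['wrist_force'],o['torque'],o['opening'])
snap('wrist','w10');snap('side','s10')
im=cv2.imread('pics/w10.png');cv2.imwrite('pics/w10c.png',cv2.resize(im[200:350,205:355],None,fx=5,fy=4,interpolation=cv2.INTER_CUBIC))
im=cv2.imread('pics/s10.png');cv2.imwrite('pics/s10c.png',cv2.resize(im[80:230,200:360],None,fx=5,fy=4,interpolation=cv2.INTER_CUBIC))
E
```

```text
[0.52278852 0.18290309 0.23447229] [ 9.08697280e-05  6.47394259e-01  7.62155270e-01 -9.80226258e-05] [-0.33710185  0.41470058 -0.75582297] [ 0.01984094 -0.03157273  0.03573097] 0.509418461184415
```

View pics/w10c.png

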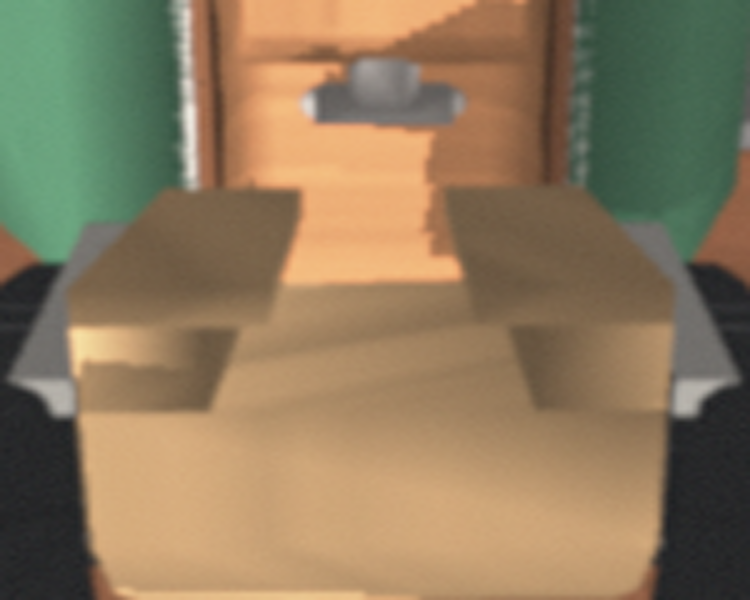

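View pics/s10c.png

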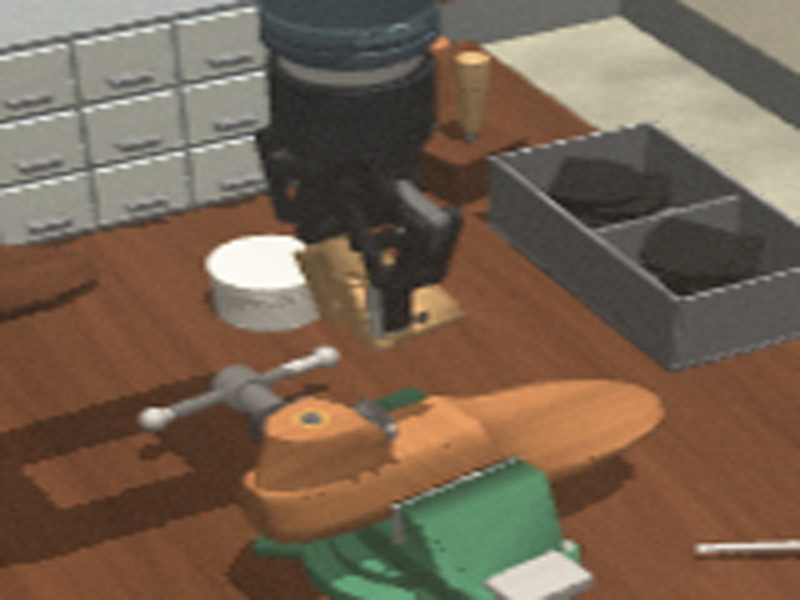

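```bash
python3 - <<'E'
from h import *
def rel(w,tcp,yaw,px,z):
    u=np.array([np.cos(yaw),np.sin(yaw),0]);v=np.array([-u[1],u[0],0]);p=onz(w,*px,z)-tcp;return (p@u*1000).round(1),(p@v*1000).round(1)
w=load('w10');t=np.array([.52279,.18290,.23447]);y=2*np.arctan2(.762155,.647394)-np.pi/2;print(np.degrees(y));g=lambda x,y:((x+.5)/5-.5+205,(y+.5)/4-.5+200)
for p in((168,190),(300,190),(446,187),(583,187)): print('tall base back',rel(w,t,y,g(*p),t[2]-.0202))
for p in((70,325),(672,325)):print('tall top back',rel(w,t,y,g(*p),t[2]+.0358))
print('rail',[onz(w,*g(x,103),.153) for x in (302,466)], rel(w,t,y,g(384,103),.153))
u=np.array([np.cos(y),np.sin(y)]);v=np.array([-u[1],u[0]])
d=np.array([.5377,.1858])-t[:2];print('home rel fwd/lat',d@u,d@v)
E
```

```text
9.309147615840592
tall base back (np.float64(-6.0), np.float64(-22.7))
tall base back (np.float64(-6.0), np.float64(-8.2))
tall base back (np.float64(-6.5), np.float64(7.9))
tall base back (np.float64(-6.5), np.float64(23.1))
tall top back (np.float64(-18.7), np.float64(-22.3))
tall top back (np.float64(-18.7), np.float64(21.8))
rail [array([0.52928686, 0.17305764, 0.153     ]), array([0.52529299, 0.19738478, 0.153     ])] (np.float64(4.8), np.float64(1.6))
home rel fwd/lat 0.015182741842690292 0.00044994459461217864
```

block_tall is held within 0.3 mm of where the low block was, and its rail offset is consistent with the low block's. Next I start it down the leaning line onto the rail tip and check forces.

>>> drive_tool --commands '[{"dx": 0.04,"dy": -0.1,"dz": 2,"turn": 0,"gripper": 0.9},{"dx": 0.04,"dy": -0.09,"dz": 3.43,"turn": 0,"gripper": 0.9},{"dx": 0.04,"dy": 0.05,"dz": 3.93,"turn": 0,"gripper": 0.9},{"dx": 0.04,"dy": 0.18,"dz": 4.43,"turn": 0,"gripper": 0.9},{"dx": 0.04,"dy": 0.31,"dz": 4.93,"turn": 0,"gripper": 0.9},{"dx": 0.04,"dy": 0.45,"dz": 5.43,"turn": 0,"gripper": 0.9},{"dx": 0.04,"dy": 0.52,"dz": 5.68,"turn": 0,"gripper": 0.9},{"dx": 0.04,"dy": 0.58,"dz": 5.93,"turn": 0,"gripper": 0.9},{"dx": 0.04,"dy": 0.65,"dz": 6.18,"turn": 0,"gripper": 0.9},{"dx": 0.04,"dy": 0.72,"dz": 6.43,"turn": 0,"gripper": 0.9},{"dx": 0.04,"dy": 0.72,"dz": 6.43,"turn": 0,"gripper": 0.9}]'

```text
time_s: 14.38
eef_pos: [0.5299, 0.1855, 0.1697]
eef_rot: [-0.0, 0.647, 0.763, -0.0]
wrist_force: [-0.8, -0.2, 0.2]
opening: 0.507
```

```bash
python3 - <<'E'
from h import *
o=ctrl.get_obs();print(o['eef_pos'],o['eef_rot'],o['wrist_force'],o['torque'],o['opening'])
E
```

```text
[0.52992937 0.18547859 0.16974463] [-1.27849964e-04  6.46910329e-01  7.62566055e-01 -1.46485650e-04] [-0.7882546  -0.21634126  0.24116815] [-0.00249476  0.01744506 -0.09045795] 0.5067984572796519
```

Entry is free of force at 30 mm above home. I trim the small side offset and continue down.

>>> drive_tool --commands '[{"dx": -0.05,"dy": 0.07,"dz": 0.25,"turn": 0,"gripper": 0.9},{"dx": -0.05,"dy": 0.13,"dz": 0.5,"turn": 0,"gripper": 0.9},{"dx": -0.05,"dy": 0.2,"dz": 0.75,"turn": 0,"gripper": 0.9},{"dx": -0.05,"dy": 0.27,"dz": 1.0,"turn": 0,"gripper": 0.9},{"dx": -0.05,"dy": 0.33,"dz": 1.25,"turn": 0,"gripper": 0.9},{"dx": -0.05,"dy": 0.4,"dz": 1.5,"turn": 0,"gripper": 0.9},{"dx": -0.05,"dy": 0.4,"dz": 1.5,"turn": 0,"gripper": 0.9}]'

```text
time_s: 15.25
eef_pos: [0.5339, 0.1856, 0.1547]
eef_rot: [-0.0, 0.647, 0.763, -0.0]
wrist_force: [-0.4, 1.1, -0.7]
opening: 0.506
```

```bash
python3 - <<'E'
from h import *
o=ctrl.get_obs();print(o['eef_pos'],o['eef_rot'],o['wrist_force'],o['torque'],o['opening'])
snap('wrist','w11');snap('side','s11')
im=cv2.imread('pics/s11.png');cv2.imwrite('pics/s11c.png',cv2.resize(im[80:230,200:360],None,fx=5,fy=4,interpolation=cv2.INTER_CUBIC))
E
```

```text
[0.53393845 0.18564834 0.15469506] [-1.45098668e-04  6.46898847e-01  7.62575784e-01 -1.84407128e-04] [-0.37643966  1.09844199 -0.6823351 ] [-0.04631205  0.01228738 -0.03047789] 0.5057639189711536
```

View pics/w11.png

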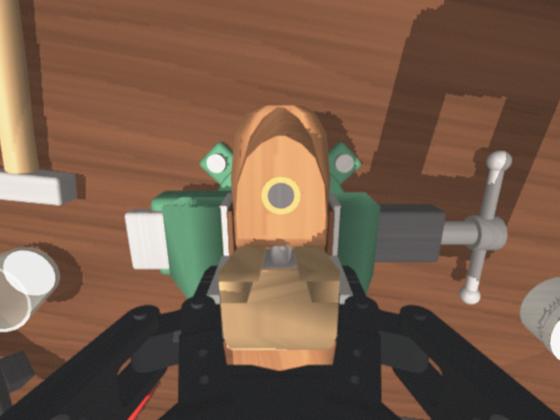

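View pics/s11c.png

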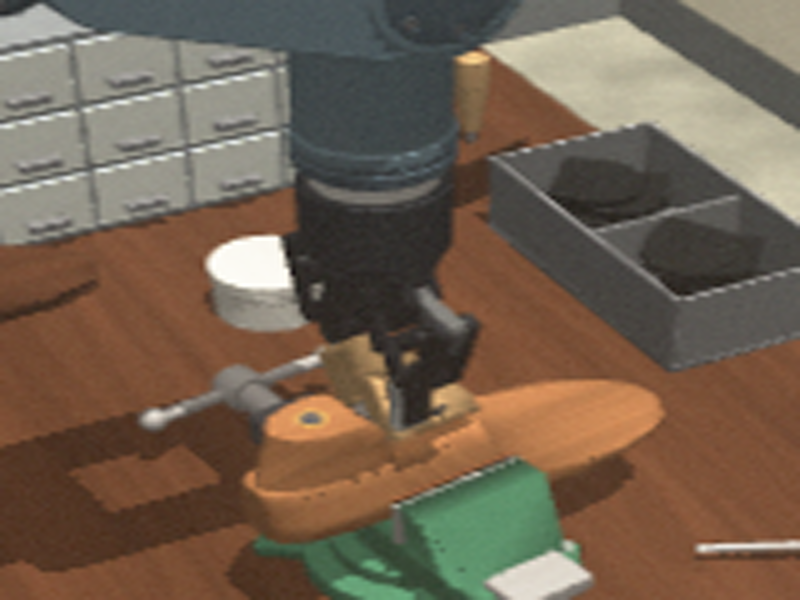

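The rail tip is inside the slot at (281,256) and the block sits level and on line. Next I press it home.

>>> drive_tool --commands '[{"dx": -0.02,"dy": 0.07,"dz": 0.25,"turn": 0,"gripper": 0.9},{"dx": -0.02,"dy": 0.13,"dz": 0.5,"turn": 0,"gripper": 0.9},{"dx": -0.02,"dy": 0.2,"dz": 0.75,"turn": 0,"gripper": 0.9},{"dx": -0.02,"dy": 0.27,"dz": 1.0,"turn": 0,"gripper": 0.9},{"dx": -0.02,"dy": 0.33,"dz": 1.25,"turn": 0,"gripper": 0.9},{"dx": -0.02,"dy": 0.39,"dz": 1.45,"turn": 0,"gripper": 0.9},{"dx": -0.02,"dy": 0.39,"dz": 1.5,"turn": 0,"gripper": 0.9},{"dx": -0.02,"dy": 0.39,"dz": 1.5,"turn": 0,"gripper": 0.9}]'

```text
time_s: 16.35
eef_pos: [0.5381, 0.1858, 0.1402]
eef_rot: [0.0, 0.647, 0.763, -0.0]
wrist_force: [-1.6, -2.0, 2.9]
opening: 0.506
```

```bash
python3 - <<'E'
from h import *
o=ctrl.get_obs();print(o['eef_pos'],o['eef_rot'],o['wrist_force'],o['torque'],o['opening'])
E
```

```text
[0.53807044 0.18583591 0.1402211 ] [ 2.25018457e-04  6.46946338e-01  7.62535494e-01 -7.50261811e-05] [-1.62006844 -2.00829564  2.93903314] [-0.12294998  0.24849002  0.03203384] 0.5059546074822516
```

The height matches the predicted home. I press slightly further to confirm the stop.

>>> drive_tool --commands '[{"dx": 0,"dy": 0,"dz": 0.1,"turn": 0,"gripper": 0.9},{"dx": 0,"dy": 0,"dz": 0.2,"turn": 0,"gripper": 0.9},{"dx": 0,"dy": 0,"dz": 0.2,"turn": 0,"gripper": 0.9}]'

```text
time_s: 16.73
eef_pos: [0.5382, 0.1859, 0.1402]
eef_rot: [0.001, 0.647, 0.763, 0.0]
wrist_force: [-8.6, -2.9, 16.4]
opening: 0.512
```

It is a hard stop: 16 N with no further travel, so the block is on the ledge. Next I release and lift clear.

>>> drive_tool --commands '[{"dx": 0,"dy": 0,"dz": 0,"turn": 0,"gripper": 0.9},{"dx": 0,"dy": 0,"dz": -0.1,"turn": 0,"gripper": 0.35},{"dx": 0,"dy": 0,"dz": -0.1,"turn": 0,"gripper": 0.2},{"dx": 0,"dy": 0,"dz": -0.1,"turn": 0,"gripper": 0.2},{"dx": 0,"dy": 0,"dz": -2,"turn": 0,"gripper": 0.1},{"dx": 0,"dy": 0,"dz": -7,"turn": 0,"gripper": 0},{"dx": 0,"dy": 0,"dz": -13,"turn": 0,"gripper": 0},{"dx": 0,"dy": -2,"dz": -15,"turn": 0,"gripper": 0},{"dx": 0,"dy": -2,"dz": -15,"turn": 0,"gripper": 0}]'

```text
time_s: 17.85
eef_pos: [0.5189, 0.1831, 0.2915]
eef_rot: [0.002, 0.647, 0.763, 0.002]
wrist_force: [0.7, -0.7, -0.4]
opening: 1.0
```

```bash
python3 - <<'E'
from h import *
o=ctrl.get_obs();print(o['time_s'],o['eef_pos'],o['wrist_force'],o['opening'])
snap('wrist','w12');snap('side','s12');snap('top','t12')
a=cv2.imread('pics/s12.png')
A=cv2.resize(a[130:230,225:325],(390,390),interpolation=cv2.INTER_CUBIC);B=cv2.resize(a[285:385,275:390],(400,390),interpolation=cv2.INTER_CUBIC)
cv2.imwrite('pics/s12c.png',np.hstack([A,B]))
im=cv2.imread('pics/w12.png');cv2.imwrite('pics/w12c.png',cv2.resize(im[160:300,210:350],None,fx=4.2,fy=4.2,interpolation=cv2.INTER_CUBIC))
E
```

```text
17.85 [0.51889307 0.18309253 0.29153243] [ 0.71679632 -0.66699213 -0.36075282] 1.0003744527335545
```

View pics/s12c.png

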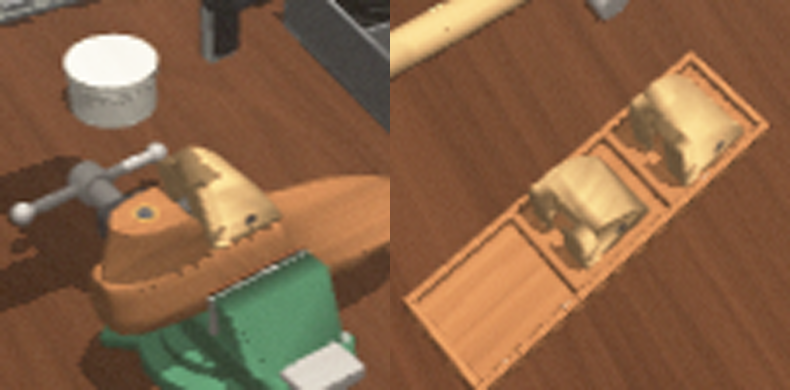

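View pics/w12c.png

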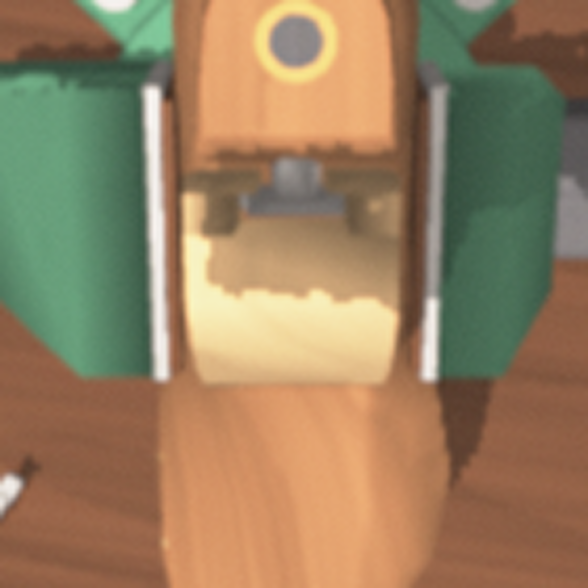

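View pics/t12.png

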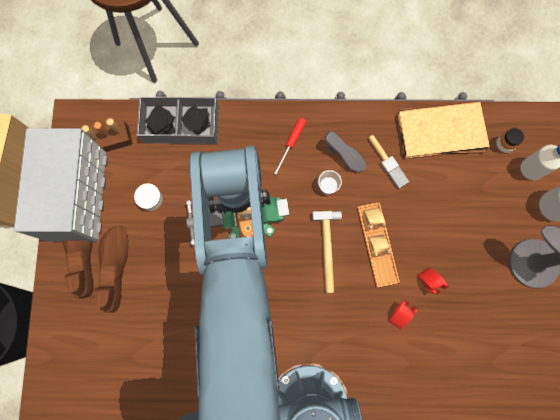

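The side crop shows block_tall's front corner at (297,186) px, matching the low block's original home corner at (296,186), with its base on the ledge. The low block is in the middle bay and nothing else has moved. I'm handing in.

```bash
python3 - <<'E'
from h import *
print(ctrl.hand_in())
E
```

```text
the job is handed in; nothing more can be done
None
```

The instep block is changed and the job was handed in at about 18 s of the 51 s allowed; no verdict is reported.

**Low block:** I drew it up off the rail and set it down in the middle bay, feeling about 4 N of floor contact before opening the fingers. The wrist view put it about 1 mm from the bay centre, upright and released.

**Tallest block:** I took it from the near bay, slid it down the rail and pressed it home. It came to a hard stop at 16 N, at the TCP height predicted for fully home. After release its front corner was within about 1 px of where the low block's had been, with its base on the ledge.

**Left alone:** In the last pictures the middle block, the other bench items and the red look-alikes were where they started, and the gripper was clear of everything.

**Checks that disagreed:**
- **Block length:** position estimates from the front and back edges differed by 4–6 mm. I relied on the tall block matching the low block's position in the fingers, which agreed to 0.3 mm.
- **Rail position:** the wrist camera showed the rail about 1.3 mm to one side. I treated this as calibration error, and the block went on with only small forces until the final press.
- **Tall block height:** it measured 61 mm against the nominal 56 mm, still well clear of the middle block's 46 mm.

The click itself could not be sensed directly.

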